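Bring the carrier out and present the front witness plate label up

TASK

Push the carrier by its upright post along the rail, out from under the cover, until it is fully home against the far end stop and stays there. Then lift the plate out of the slot nearer the push post, find its frosted end by the small corner notch, and hold it about 15 cm above the bench with the frosted end centred over the round window of the light pad and the plate leaned over by about 45 degrees so that its label face looks upward. Finish still holding it there, steady; leave the other plate in its slot and do not disturb the jar, the loupe and the dropper bottle.

Things in the scene. Friction and masses are not known exactly. Their poses are not given: they have to be found in the camera images.
- rail: Fixed rail, base 85 x 300 mm; origin under its centre on the bench; x across it, away from the push post, y along it; turned up to 0.2 rad. A grey sheet-metal cover with back wall roofs the start (y +0.010 to +0.140, x -0.053 to +0.055; lip's underside 86, top 100 mm up; open on the post's side and at the ends). End stops 38 mm high. The -y half is open above.
- carrier (a joint): Carrier's slide along the rail, m: 0 = under the cover (start), grows as it moves to the rail's -y, 0.15 = fully home at the far stop, plates clear of the cover. Friction about 2 N plus light damping; stays where it is left.
- carrier_mid (a point): Centre of the carrier's top face, 42 mm above the bench; axes as the rail's. Grey block, 85 mm across, 116 mm along the rail, with two slots along y, 9.5 mm wide, 101.5 long, 20 deep, at x = -0.0275 (front slot, nearer the push post) and x = +0.0275 (rear slot).
- push_post (a point): On the carrier's upright steel push post (12 mm diameter, head 15 mm; 29 to 94 mm above the bench), at 75 mm above the bench. It stands on a side arm 95 mm from the carrier's centre on the -x side, outside the cover, and travels with the carrier; push it to the rail's -y.
- plate_a_mid (a point): Centre of aluminium plate A: 8 mm thick, 100 long, 55 high, 60-120 g, on edge in a slot, lower 20 mm inside. x: out of the label face; y: to the frosted end; z: up. The upper corner of the frosted end (+y, +z) has a 12 x 12 mm notch: upper right as you face the label. The two plates are identical and face opposite ways; which is in the front slot varies.
- plate_b_mid (a point): Centre of aluminium plate B: 8 mm thick, 100 long, 55 high, 60-120 g, on edge in a slot, lower 20 mm inside. x: out of the label face; y: to the frosted end; z: up. The upper corner of the frosted end (+y, +z) has a 12 x 12 mm notch: upper right as you face the label. The two plates are identical and face opposite ways; which is in the front slot varies.
- plate_a_frost (a point): Centre of the frosted field (26 x 40 mm, pale, with a small blank paper label) on the label face of plate A: 36 mm from the plate's centre towards the notched end, 4 mm out along the label normal (plate x). Same axes as the plate.
- plate_b_frost (a point): Centre of the frosted field (26 x 40 mm, pale, with a small blank paper label) on the label face of plate B: 36 mm from the plate's centre towards the notched end, 4 mm out along the label normal (plate x). Same axes as the plate.
- plate_a: Plate A whole; its origin lies at the middle of its lower edge, axes as above.
- plate_b: Plate B whole; its origin lies at the middle of its lower edge, axes as above.
- pad_window (a point): Centre of the round window (60 mm across, in a steel ring) on top of the flat light pad, 110 x 110 x 14 mm, fixed on the bench to the right of the rail; 15.5 mm above the bench.
- light_pad: The light pad; origin under its centre on the bench.
- loupe: Black loupe, 37 mm across, 38 mm high, loose bystander; origin at its underside.
- nut_jar: White jar, 44 mm across, 61 mm high, loose bystander; origin at its underside.
- threadlock_bottle: Small dropper bottle, 29 mm across, 96 mm high, loose bystander; origin at its underside.

How it is judged:
By the outcome, as a careful person would: the job done as asked, in the order asked, and still so for the second after the job is handed in, while the arm keeps its last pose, push and grip.
It also fails if it takes over 42 s, if anything falls off the work surface, if the arm or the gripper's body presses on something with over 40 N, if the wrist force passes 120 N, or if a joint passes its speed limit or range.

ROBOT

A 6-joint arm with a two-finger parallel gripper is mounted at the origin on a cart in front of the work surface, level with it; the furniture and walls round the work are solid. World frame = base frame: x ahead of the robot, y to its left, z up, the work surface at z = 0. Lengths are in m, angles in rad, forces in N, time in s.
With the tool pointing down it reaches from about 0.35 to 0.85 m from the base axis. Payload 8.1 kg.
Tool frame: the origin (TCP) lies between the finger pads; the fingertips stand 11 mm ahead of it and the grasp point (between the pads) lies 8 mm behind it; z points along the fingers, y is the line along which they close (so a half turn about z gives the same grasp; the last joint's range is limited). The gripper opens to 85 mm and grips with 20 to 120 N. Pads are 22 mm wide; open, the fingers measure 114 mm over their backs; the gripper's body (76 mm by 85 mm) begins 54 mm behind the grasp point. The pads swing forward as they close: fully open they stand 13 mm farther back than shut.
Start: joints at [1.197, 0.13, 1.488, -0, 1.523, -0.085], TCP at [0.171, 0.575, 0.242] pointing down, gripper open.
Joint ranges: [-2.96, 2.96], [-0.89, 2.26], [0.02, 2.5], [-1.34, 4.48], [0, 2.73], [-2.66, 2.66]. Speed limits (rad/s): [2.39, 2.39, 2.79, 3.14, 3.14, 3.14].

INTERFACE

Orientations are given as a unit quaternion [w, x, y, z].
In Python, from rig import sense, optics, order, models gives the robot as it stands.
- The arm moves only by the shell command python3 -m creep 'ROWS' [OPENING] [FORCE]. ROWS is JSON, one flat list of numbers, 4 for each row, row after row: the shift along the tool's x, y, z in mm, then the turn about the tool's z in degrees. A call has 1 to 5 rows; each row is the pose to reach, as a shift and turn from the pose commanded when the call began, along the tool's axes at that moment; what a row does not reach only later rows make up. A row lasts 1/12 s, in which the tool goes at most 41.7 mm and 7.16 degrees, less where a joint would pass 70% of its speed; a pose out of reach is approached as far as the arm can. A call with a gripper value outside its range is refused whole. OPENING is the opening, from 0 (shut) to 1 (fully open), set as the call begins (- or left out, the last holds). The fingers move at their own pace and stop on an object; FORCE is the grip in N (left out, the last holds). Time passes only in rows, so rows that repeat a pose let the fingers close. It gives the time, the measured TCP pose, the force, the opening and the grip force at its end, in the units of the state.
- sense(): the state, without advancing time (a new reading comes with each control period).
- optics.capture(name): name is "scene" or "side" or "wrist"; returns the picture (384x512x3 uint8, red, green, blue); there is no depth.
- optics.camera_model(name): a dict with "mtx" (3x3 intrinsics, pixels), "extrinsics" (4x4, takes a point from camera to world coordinates). Camera axes: x right, y up, looking along -z (the intrinsics and any distortion apply to the point x, -y, -z); pixel columns grow to the right and rows downward; lengths in m; the calibration is good to about 2 mm. A picture is of the moment at which its call begins: read the wrist's pose just before it. camera_model takes no time and is no camera call; for the wrist camera it gives the pose at the moment of the call.
- order.hand_in(): hands the job in; it is judged then, once.
Trained networks look in the newest picture that a camera, given by its name, has taken for a name from the list of things; names that differ only in an ending like _2 or _b are one class to them, and where a whole thing is asked for, a point or a joint stands for the part that bears it (a point fixed in the world has none). Each returns a list of dicts, best first, with "confidence" (0 to 1); they miss things now and then, are a little off and sometimes report something else, mostly with a low value. They report only what shows in the picture. A call takes as long as a camera call.
- models.silhouettes(camera, query): "mask" (384x512 bool, what is visible of it).
- models.spot_point(camera, query): "point" ([x, y, z] in m, in world coordinates, good to about 4 mm: a listed point, or the origin of a listed thing).
The state is a dict: "t": time; "joints": joint angles; "dq": joint speeds; "effort": joint torques, N m; "ee_pos": TCP position; "ee_rot": TCP orientation; "ft_force": force on the tool from outside, world axes, zero at the start; "wrist_torque": the same for the moment, N m; "gripper_width": finger opening in m; "grasp_force": force on a finger pad.
Only numpy, scipy, OpenCV 4.12 (cv2) and the standard library are available. Lean on these libraries where they do the work, as an engineer would, in place of code of your own. Each camera call takes 0.05 s, during which the arm holds its last target. There are 200 camera calls.

## Working session

There is one attempt and no reset: what is moved stays moved. The work goes in short steps, Python scripts to look and compute and a shell command to move; the robot and the scene stay as the last step left them, time stands still between calls to the robot, and variables do not carry over. Pictures are saved under pics/ and viewed, at most 10 in all, crops included, and the job is handed in when it is done.

```bash
mkdir -p pics; ls; cat > h.py <<'E'
from rig import sense, optics, order, models
import numpy as np, cv2
from scipy.spatial.transform import Rotation as R
def rot(s=None):
    q=(s or sense())["ee_rot"]; return R.from_quat([q[1],q[2],q[3],q[0]])
def spots(cam,names):
    for n in names:
        r=models.spot_point(cam,n)
        print(cam,n,[(np.round(d["point"],3).tolist(),round(d["confidence"],2)) for d in r[:3]])
def tool(dw): # world shift (m) -> tool mm
    return np.round(rot().inv().apply(dw)*1000,1)
E
python3 - <<'E'
from h import *
s=sense();print(s["t"],s["ee_pos"],rot(s).as_matrix().round(3).tolist())
ims=[]
for c in ["scene","side"]:
    im=optics.capture(c);cv2.imwrite(f"pics/{c}0.png",im[:,:,::-1])
    spots(c,["rail","carrier_mid","push_post","plate_a_mid","plate_a_frost","pad_window","light_pad","loupe","nut_jar","threadlock_bottle"])
    print(optics.camera_model(c)["extrinsics"].__repr__())
a=cv2.imread("pics/scene0.png");b=cv2.imread("pics/side0.png")
cv2.imwrite("pics/both0.png",cv2.resize(np.vstack([a,b]),None,fx=.78,fy=.78))
print(sense()["t"])
E
```

```text
pics
0.0 [0.1706804  0.57465488 0.24123198] [[-0.959, 0.285, -0.001], [0.285, 0.959, -0.002], [0.0, -0.002, -1.0]]
scene rail [([0.53, 0.147, -0.0], 0.59)]
scene carrier_mid [([0.541, 0.224, 0.044], 0.66)]
scene push_post [([0.444, 0.233, 0.077], 0.93)]
scene plate_a_mid [([0.563, 0.213, 0.05], 0.43)]
scene plate_a_frost [([0.509, 0.223, 0.024], 0.3)]
scene pad_window [([0.491, -0.24, 0.016], 0.57)]
scene light_pad [([0.488, -0.244, -0.001], 0.8)]
scene loupe [([0.633, -0.11, -0.002], 0.66), ([0.511, 0.22, 0.053], 0.32)]
scene nut_jar [([0.432, -0.12, 0.0], 0.9)]
scene threadlock_bottle [([0.682, -0.023, -0.003], 0.56), ([0.507, 0.226, 0.022], 0.32)]
array([[ 0.50489182,  0.55705119, -0.65937715, -0.17664934],
       [-0.86309912,  0.31517293, -0.39462125, -0.42633228],
       [-0.01200641,  0.76834888,  0.63991863,  0.77582393],
       [ 0.        ,  0.        ,  0.        ,  1.        ]])
side rail [([0.53, 0.15, -0.002], 0.64), ([0.512, 0.225, 0.02], 0.18)]
side carrier_mid [([0.538, 0.221, 0.042], 0.65)]
side push_post [([0.445, 0.23, 0.075], 0.62), ([0.575, 0.251, 0.048], 0.44)]
side plate_a_mid [([0.565, 0.217, 0.046], 0.56), ([0.491, -0.24, -0.004], 0.27)]
side plate_a_frost [([0.578, 0.249, 0.048], 0.68)]
side pad_window [([0.491, -0.242, 0.017], 0.88), ([0.524, 0.259, 0.05], 0.61), ([0.573, 0.25, 0.046], 0.43)]
side light_pad [([0.49, -0.242, -0.003], 0.79)]
side loupe [([0.627, -0.111, -0.0], 0.76), ([0.575, 0.25, 0.047], 0.49), ([0.54, 0.218, 0.041], 0.19)]
side nut_jar [([0.431, -0.115, -0.003], 0.62), ([0.491, -0.243, 0.019], 0.42)]
side threadlock_bottle [([0.684, -0.018, 0.001], 0.74)]
array([[-0.99702718,  0.04299723, -0.06393778,  0.49124047],
       [-0.07568283, -0.39084003,  0.91734191,  0.97511923],
       [ 0.01445372,  0.91945381,  0.39293228,  0.49260172],
       [ 0.        ,  0.        ,  0.        ,  1.        ]])
1.1
```

View pics/both0.png

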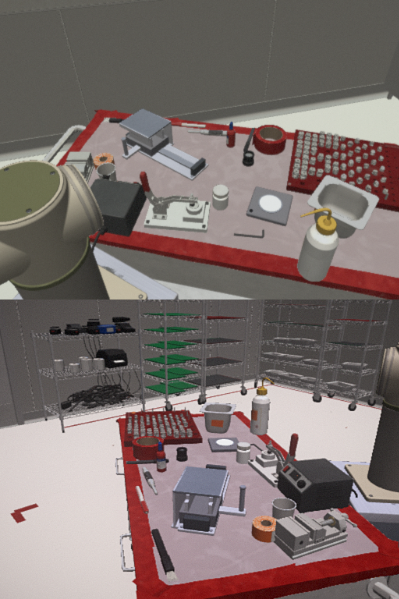

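The scene shows the rail with cover at about (150,135) and the light pad at (270,205). In the side view the post stands at (240,497), with the tape and vise in the corner nearest that camera. The moves have no tilt axis, so I'll check the mover's usage and locate the nearby clutter.

```bash
python3 -m creep --help 2>&1 | head -30; python3 - <<'E'
from h import *
def ray(c,u,v,z):
    m=optics.camera_model(c);K=m["mtx"];E=m["extrinsics"]
    d=np.linalg.inv(K)@[u,v,1];d=E[:3,:3]@(d*[1,-1,-1]);o=E[:3,3]
    return (o+d*(z-o[2])/d[2]).round(3)
for n,u,v,z in [("tape",264,528,.03),("boxcornertop",283,462,.1),("clamphandletop",293,435,.12),("cup",283,500,.06),("vise",276,545,.05)]:
    print(n,ray("side",u/.78,(v-299.5)/.78,z))
print({k:m for k,m in optics.camera_model("wrist").items()})
im=optics.capture("wrist");
a=cv2.imread("pics/scene0.png")[120:320,60:330];a=cv2.resize(a,None,fx=2,fy=2)
b=cv2.imread("pics/side0.png")[150:380,170:470];b=cv2.resize(b,(540,414))
cv2.imwrite("pics/crop1.png",cv2.resize(np.vstack([a,b]),None,fx=.73,fy=.73))
E
```

```text
invalid input: not JSON, or not a number
tape [0.396 0.298 0.03 ]
boxcornertop [0.336 0.096 0.1  ]
clamphandletop [ 0.288 -0.06   0.12 ]
cup [0.349 0.224 0.06 ]
vise [0.382 0.383 0.05 ]
{'mtx': array([[283.00154862,   0.        , 251.15967235],
       [  0.        , 283.00154862, 191.92035012],
       [  0.        ,   0.        ,   1.        ]]), 'extrinsics': array([[ 2.83951554e-01, -9.18764031e-01, -2.74306710e-01,
         1.01174186e-01],
       [ 9.58838177e-01,  2.72361258e-01,  8.03037696e-02,
         5.95352640e-01],
       [ 9.30305590e-04, -2.85818126e-01,  9.58283431e-01,
         3.73166656e-01],
       [ 0.00000000e+00,  0.00000000e+00,  0.00000000e+00,
         1.00000000e+00]])}
```

View pics/crop1.png

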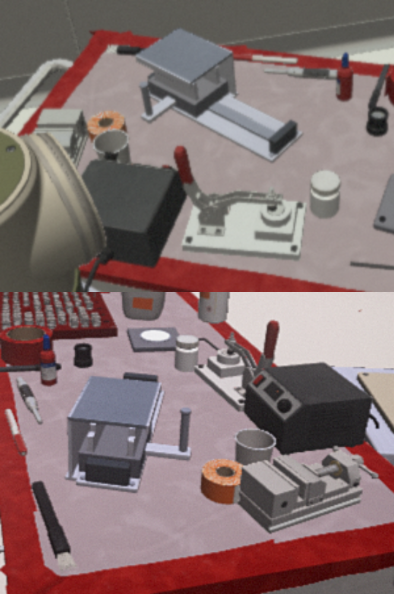

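The crop shows the carrier under the cover, with the post at about (145,100) in the scene half. The tape roll, cup and black box all stand lower than the path I plan. I'll go above and behind the post with the fingers shut.

```bash
python3 -m creep '[-35,-21,0,0,-71,-42,0,0,-106,-63,0,0,-141,-84,0,0,-176,-105,0,0]' 0; python3 -m creep '[-35,-21,0,0,-71,-42,0,0,-106,-63,0,0,-141,-84,0,-5,-176,-105,0,-10]'; python3 -m creep '[0,0,0,0]'
```

```text
t: 1.57
ee_pos: [0.3105, 0.423, 0.2424]
ee_rot: [0.0, 0.144, 0.99, 0.0]
ft_force: [-0.2, 0.7, 0.6]
gripper_width: 0.0256
grasp_force: 0.0
t: 1.98
ee_pos: [0.4496, 0.2719, 0.2426]
ee_rot: [0.0, 0.055, 0.998, 0.0]
ft_force: [0.3, 0.5, -0.4]
gripper_width: 0.0001
grasp_force: 0.0
t: 2.07
ee_pos: [0.4526, 0.2683, 0.2425]
ee_rot: [0.001, 0.056, 0.998, -0.001]
ft_force: [0.2, 1.3, -0.0]
gripper_width: 0.0002
grasp_force: 0.0
```

```bash
python3 - <<'E'
from h import *
s=sense();print(s["t"],s["ee_pos"],rot(s).as_matrix().round(3).tolist(),s["joints"],s["ft_force"])
optics.capture("wrist");spots("wrist",["push_post","carrier_mid","rail"])
E
```

```text
2.0667 [0.45262657 0.26825502 0.24247272] [[-0.994, 0.112, 0.002], [0.112, 0.994, -0.002], [-0.003, -0.002, -1.0]] [ 0.43950887 -0.07091397  1.69320212 -0.00291561  1.51815477 -1.01857718] [ 0.21884994  1.31626546 -0.04685177]
wrist push_post [([0.445, 0.231, 0.076], 0.8)]
wrist carrier_mid []
wrist rail [([0.533, 0.146, 0.003], 0.68)]
```

```bash
python3 -m creep '[3,5,40,0,3,5,80,0,3,5,120,0,3,5,160,0,3,5,172,0]'; python3 -m creep '[0,-15,0,0,0,-35,0,0,0,-55,0,0,0,-75,0,0,0,-95,0,0]'; python3 -m creep '[0,-20,0,0,0,-40,0,0,0,-55,0,0,0,-63,0,0,0,-67,0,0]'
```

```text
t: 2.68
ee_pos: [0.4408, 0.2783, 0.0638]
ee_rot: [-0.004, 0.056, 0.998, -0.002]
ft_force: [-2.8, -1.0, -0.6]
gripper_width: -0.0002
grasp_force: 0.0
t: 3.1
ee_pos: [0.4347, 0.1858, 0.0715]
ee_rot: [0.0, 0.056, 0.998, 0.001]
ft_force: [-1.6, 3.9, -2.1]
gripper_width: -0.0002
grasp_force: 1.9
t: 3.52
ee_pos: [0.4279, 0.1183, 0.0715]
ee_rot: [0.001, 0.057, 0.998, 0.0]
ft_force: [-1.2, 3.3, 0.4]
gripper_width: -0.0004
grasp_force: 1.1
```

```bash
python3 -m creep '[0,-4,0,0,0,-8,0,0,0,-11,0,0,0,-14,0,0,0,-16,0,0]'; python3 -m creep '[0,-2,0,0,0,-4,0,0,0,-4,0,0]'
```

```text
t: 3.93
ee_pos: [0.4263, 0.1026, 0.0707]
ee_rot: [0.001, 0.057, 0.998, 0.001]
ft_force: [1.0, 13.6, 2.9]
gripper_width: 0.0001
grasp_force: 7.3
t: 4.18
ee_pos: [0.4263, 0.1021, 0.0709]
ee_rot: [0.001, 0.057, 0.998, 0.004]
ft_force: [3.1, 26.7, -2.1]
gripper_width: -0.0004
grasp_force: 13.6
```

The carrier stopped and held against 27 N, so it looks home. I'll back off, rise, turn and check.

```bash
python3 -m creep '[0,8,0,0,0,20,0,0,0,20,-40,0,0,20,-80,0,0,20,-120,0]'; python3 -m creep '[-15,-12,-30,7,-30,-24,-60,14,-45,-36,-60,21,-60,-48,-60,28,-68,-53,-60,35]' 0.5; python3 -m creep '[0,0,0,7,0,0,0,14,0,0,0,21,0,0,0,28,0,0,0,35]';python3 -m creep '[0,0,0,7,0,0,0,14,0,0,0,20,0,0,0,20]'; python3 - <<'E'
from h import *
s=sense();print(s["t"],s["ee_pos"],rot(s).as_matrix().round(3).tolist(),s["joints"],s["ft_force"])
im=optics.capture("wrist");cv2.imwrite("pics/w2.png",im[:,:,::-1]);spots("wrist",["push_post","carrier_mid","rail","plate_a_mid","plate_a_frost","plate_a"])
im=optics.capture("side");spots("side",["push_post","carrier_mid","plate_a_mid","plate_a_frost"])
E
```

```text
t: 4.6
ee_pos: [0.4264, 0.1177, 0.1906]
ee_rot: [-0.002, 0.057, 0.998, -0.001]
ft_force: [1.0, -0.4, 0.0]
gripper_width: -0.0005
grasp_force: 0.0
t: 5.02
ee_pos: [0.4905, 0.0558, 0.2509]
ee_rot: [0.001, 0.358, 0.934, -0.0]
ft_force: [0.5, 0.1, -0.1]
gripper_width: 0.0428
grasp_force: 0.0
t: 5.43
ee_pos: [0.489, 0.0571, 0.2499]
ee_rot: [-0.0, 0.622, 0.783, -0.001]
ft_force: [-0.7, 0.0, 0.3]
gripper_width: 0.0427
grasp_force: 0.0
t: 5.77
ee_pos: [0.489, 0.0573, 0.2499]
ee_rot: [-0.0, 0.748, 0.664, -0.001]
ft_force: [0.5, -0.8, -0.4]
gripper_width: 0.0426
grasp_force: 0.0
5.7667 [0.4889781  0.05726041 0.24991048] [[0.119, 0.993, -0.001], [0.993, -0.119, -0.001], [-0.001, -0.001, -1.0]] [ 1.28576958e-02 -1.66931876e-01  1.76806762e+00 -6.53996245e-04
  1.54123139e+00  1.32315853e-01] [ 0.48678995 -0.84016835 -0.37694138]
wrist push_post [([0.426, 0.08, 0.073], 0.8)]
wrist carrier_mid [([0.518, 0.071, 0.044], 0.9)]
wrist rail [([0.531, 0.149, 0.0], 0.68), ([0.493, 0.076, 0.019], 0.31), ([0.682, -0.019, -0.004], 0.23)]
wrist plate_a_mid [([0.553, 0.07, 0.046], 0.78)]
wrist plate_a_frost [([0.557, 0.105, 0.05], 0.76), ([0.683, -0.02, -0.004], 0.46)]
wrist plate_a [([0.551, 0.066, 0.024], 0.97), ([0.494, 0.076, 0.017], 0.61)]
side push_post [([0.429, 0.08, 0.076], 0.62)]
side carrier_mid [([0.523, 0.069, 0.04], 0.83)]
side plate_a_mid [([0.549, 0.068, 0.048], 0.61)]
side plate_a_frost [([0.558, 0.102, 0.046], 0.49)]
```

View pics/w2.png

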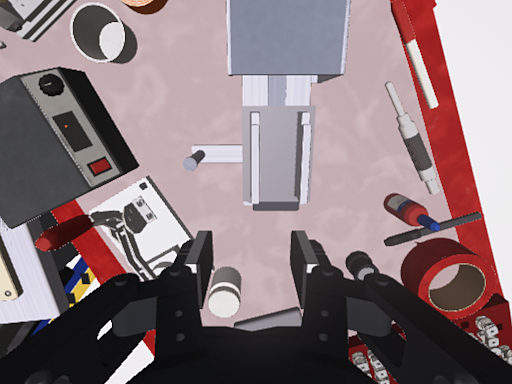

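The wrist view shows the carrier clear of the cover and home, with the post at (192,160), the front plate at column 255 and the rear plate at column 303. Before grasping, I'll test in free air what the arm does at its inner reach limit, and zoom in on the plates.

```bash
python3 - <<'E'
import cv2
a=cv2.imread("pics/w2.png")[95:220,180:330];cv2.imwrite("pics/w2c.png",cv2.resize(a,None,fx=4,fy=4,interpolation=cv2.INTER_CUBIC))
E
python3 -m creep '[0,-40,0,0,0,-80,0,0,0,-120,0,0,0,-160,0,0,0,-200,0,0]'; python3 -m creep '[0,-40,0,0,0,-80,0,0,0,-80,0,0,0,-80,0,0]'; python3 -c "
from h import *
s=sense();print(s['ee_pos'],rot(s).as_matrix().round(3).tolist(),s['joints'],s['dq'])"
```

```text
t: 6.78
ee_pos: [0.2888, 0.0804, 0.2498]
ee_rot: [-0.0, 0.746, 0.666, -0.0]
ft_force: [-0.9, 0.9, 1.3]
gripper_width: 0.0428
grasp_force: 0.0
t: 7.12
ee_pos: [0.24, 0.1024, 0.2536]
ee_rot: [-0.005, 0.745, 0.667, -0.014]
ft_force: [0.1, -0.0, 0.7]
gripper_width: 0.043
grasp_force: 0.0
[0.23995289 0.10235135 0.25364804] [[0.111, 0.993, -0.027], [0.994, -0.111, -0.012], [-0.015, -0.026, -1.0]] [ 0.21358918 -0.89227493  2.24871284 -0.00593244  1.81426041  0.32382149] [-0.03452906 -0.00380241 -0.01388135 -0.00568558 -0.01926936 -0.02883092]
```

View pics/w2c.png

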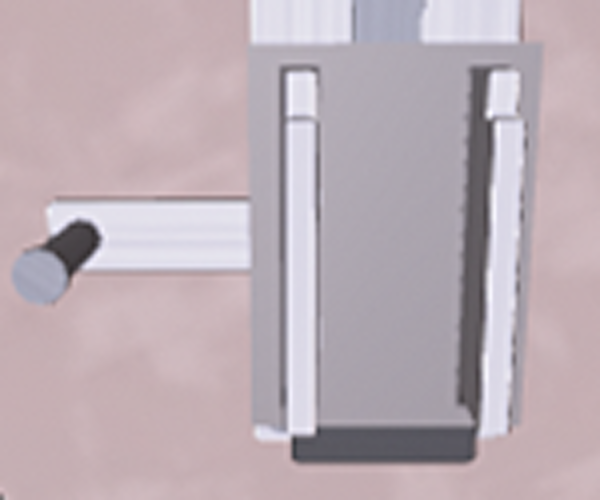

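```bash
python3 -m creep '[0,0,0,0,0,0,0,0]'; python3 -m creep '[0,40,0,0,0,80,0,0,0,80,0,0]';  python3 -c "
from h import *
s=sense();print(s['ee_pos'],rot(s).as_matrix().round(3).tolist(),s['joints'])"
```

```text
t: 7.28
ee_pos: [0.2407, 0.1016, 0.2541]
ee_rot: [-0.004, 0.746, 0.665, -0.014]
ft_force: [-0.3, -1.6, 0.6]
gripper_width: 0.0428
grasp_force: 0.0
t: 7.53
ee_pos: [0.3232, 0.0911, 0.2484]
ee_rot: [-0.006, 0.747, 0.665, -0.017]
ft_force: [0.2, 0.2, -0.6]
gripper_width: 0.0427
grasp_force: 0.0
[0.32324509 0.09108546 0.24838879] [[0.116, 0.993, -0.033], [0.993, -0.117, -0.013], [-0.017, -0.031, -0.999]] [ 0.13109571 -0.61178601  2.10457652 -0.0089625   1.68315833  0.24690049]
```

A pose out of reach tilts the tool, and the tilt stays in the commanded pose. The arm can therefore be leaned by pressing against its reach limit. Next I'll look at the front plate's near face from here.

```bash
python3 - <<'E'
from h import *
im=optics.capture("wrist");im2=optics.capture("scene")
spots("wrist",["plate_a_frost","plate_a_mid"])
spots("scene",["plate_a_frost","plate_a_mid"])
def px(c,p):
    m=optics.camera_model(c);E=np.linalg.inv(m["extrinsics"]);q=(E@[*p,1])[:3]*[1,-1,-1];u=m["mtx"]@q;return (u[:2]/u[2]).astype(int)
out=[]
for c,i,w in [("wrist",im,60),("scene",im2,35)]:
    u,v=px(c,[.505,.073,.06]);print(c,u,v)
    k=i[max(v-w,0):v+w,max(u-w,0):u+w]
    out.append(cv2.resize(k,(390,390),interpolation=cv2.INTER_CUBIC))
cv2.imwrite("pics/c3.png",np.hstack(out)[:,:,::-1])
E
```

```text
wrist plate_a_frost [([0.557, 0.103, 0.048], 0.71)]
wrist plate_a_mid [([0.551, 0.069, 0.048], 0.92), ([0.49, -0.24, 0.02], 0.61)]
scene plate_a_frost [([0.492, 0.071, 0.054], 0.63)]
scene plate_a_mid [([0.548, 0.066, 0.049], 0.95), ([0.492, 0.072, 0.051], 0.39)]
wrist 417 169
scene 226 194
```

View pics/c3.png

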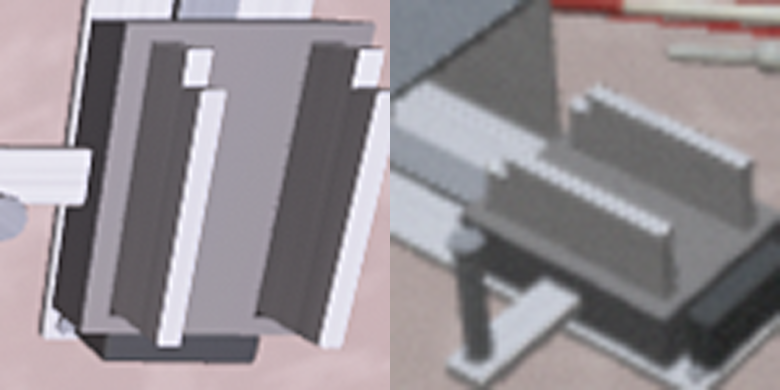

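Both pictures show the front plate notched at its +y (cover) end, with a plain near face. Its label therefore faces rail +x, and the frosted end is the one toward the cover. I'll move above the front plate and measure it from close by.

```bash
python3 -m creep '[2,40,0,0,4,80,0,0,6,120,0,0,7,160,20,0,7,178,50,0]' 0.5; python3 -m creep '[0,0,20,0,0,0,20,0]'; python3 - <<'E'
from h import *
s=sense();print(s["t"],s["ee_pos"],rot(s).as_matrix().round(3).tolist())
im=optics.capture("wrist");cv2.imwrite("pics/w4.png",im[:,:,::-1]);spots("wrist",["carrier_mid","plate_a_mid","plate_a_frost","plate_a","push_post"])
T=np.array(s["ee_pos"]);
for p in [(.495,.0745,.058)]: print(tool(np.array(p)-T))
E
```

```text
t: 8.25
ee_pos: [0.5013, 0.0787, 0.2014]
ee_rot: [-0.001, 0.746, 0.666, -0.01]
ft_force: [1.4, -0.5, 0.9]
gripper_width: 0.0432
grasp_force: 0.0
t: 8.42
ee_pos: [0.4925, 0.0783, 0.1725]
ee_rot: [-0.007, 0.746, 0.665, -0.017]
ft_force: [-0.6, -0.1, -0.2]
gripper_width: 0.0423
grasp_force: 0.0
8.4167 [0.49254039 0.0782654  0.17253955] [[0.114, 0.993, -0.035], [0.993, -0.114, -0.012], [-0.016, -0.033, -0.999]]
wrist carrier_mid [([0.517, 0.074, 0.044], 0.79), ([0.557, 0.104, 0.048], 0.47)]
wrist plate_a_mid []
wrist plate_a_frost [([0.556, 0.105, 0.053], 0.7), ([0.494, 0.073, 0.05], 0.56)]
wrist plate_a [([0.551, 0.068, 0.023], 0.8), ([0.496, 0.077, 0.019], 0.62)]
wrist push_post [([0.426, 0.081, 0.073], 0.85)]
[ -1.8   5.4 114.5]
```

View pics/w4.png

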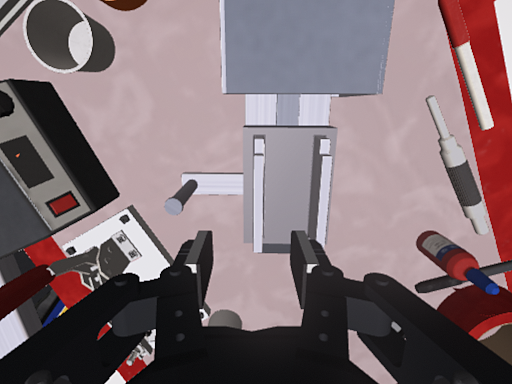

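The wrist view shows the front plate's top at column 258, rows 135–250, lined up with the fingers, which are centred near column 252. I'll go down and grip.

```bash
python3 -m creep '[-1,3,35,0,-2,5,70,0,-2,5,100,0,-2,5,114,0,-2,5,114,0]'; python3 -m creep '[0,0,0,0,0,0,0,0]'; python3 -m creep '[0,0,0,0,0,0,0,0,0,0,0,0,0,0,0,0,0,0,0,0]' 0 60
```

```text
t: 9.13
ee_pos: [0.494, 0.0745, 0.06]
ee_rot: [-0.006, 0.746, 0.666, -0.016]
ft_force: [-1.6, -0.2, 0.0]
gripper_width: 0.0426
grasp_force: 0.0
t: 9.3
ee_pos: [0.4983, 0.0748, 0.0651]
ee_rot: [-0.004, 0.746, 0.666, -0.013]
ft_force: [-0.3, -1.1, 0.8]
gripper_width: 0.0429
grasp_force: 0.0
t: 9.72
ee_pos: [0.4965, 0.0748, 0.0642]
ee_rot: [-0.005, 0.746, 0.665, -0.014]
ft_force: [-7.4, 0.1, 13.1]
gripper_width: 0.007
grasp_force: 58.4
```

```bash
python3 -m creep '[0,0,-8,0,0,-1,-20,0,0,-1,-35,0,0,-2,-60,0,0,-3,-95,0]'; python3 -m creep '[0,0,-40,0,0,0,-80,0,0,0,-100,0,0,0,-100,0]'; python3 - <<'E'
from h import *
s=sense();print(s["t"],s["ee_pos"],rot(s).as_matrix().round(3).tolist(),s["joints"],s["gripper_width"],s["grasp_force"])
im=optics.capture("scene");cv2.imwrite("pics/s5.png",cv2.resize(im[60:300,100:400],None,fx=2.4,fy=2.4)[:,:,::-1])
E
```

```text
t: 10.13
ee_pos: [0.4944, 0.0759, 0.157]
ee_rot: [-0.006, 0.746, 0.665, -0.016]
ft_force: [-0.1, 1.0, -0.7]
gripper_width: 0.0072
grasp_force: 58.4
t: 10.47
ee_pos: [0.5022, 0.0775, 0.2658]
ee_rot: [-0.001, 0.746, 0.666, -0.01]
ft_force: [0.9, 0.0, -1.7]
gripper_width: 0.0068
grasp_force: 58.5
10.4667 [0.50216228 0.07746219 0.2657721 ] [[0.114, 0.993, -0.016], [0.993, -0.114, -0.011], [-0.013, -0.015, -1.0]] [ 0.05927868 -0.11180616  1.68945609 -0.01024364  1.58065862  0.17350299] 0.006774337271849906 58.46440438181162
```

View pics/s5.png

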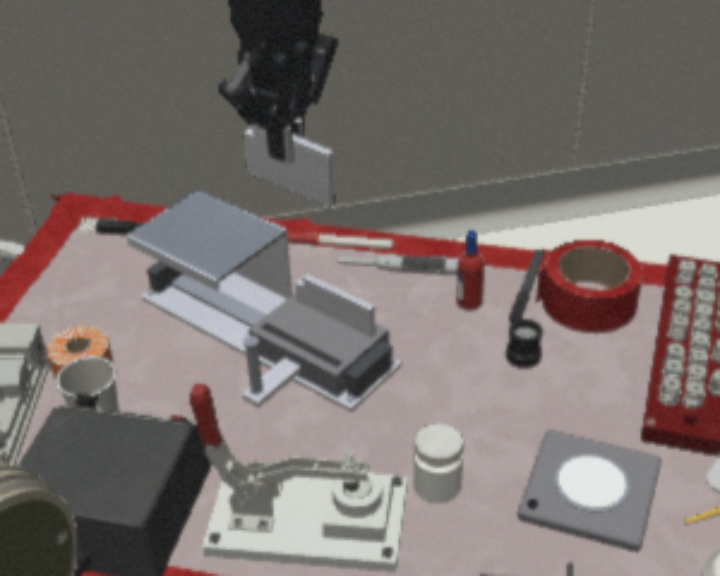

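The plate is held at about (290,170), the other plate is still in its slot, and the carrier is home. Before reaching out to build the tilt, I'll estimate where the wall behind the bench stands.

```bash
python3 - <<'E'
from h import *
def ray(c,u,v,z):
    m=optics.camera_model(c);K=m["mtx"];E=m["extrinsics"]
    d=np.linalg.inv(K)@[u,v,1];d=E[:3,:3]@(d*[1,-1,-1]);o=E[:3,3]
    return (o+d*(z-o[2])/d[2]).round(2)
for z in (-.5,-.8): print(z,ray("scene",400,122,z),ray("scene",308,137,z),ray("scene",260,145,z),ray("side",6,165,z))
print("benchedge",ray("scene",208,157,0),ray("scene",370,170,0))
E
```

```text
-0.5 [ 1.98 -0.   -0.5 ] [ 1.61  0.36 -0.5 ] [ 1.43  0.53 -0.5 ] [ 2.27 -1.68 -0.5 ]
-0.8 [ 2.48  0.1  -0.8 ] [ 2.03  0.54 -0.8 ] [ 1.81  0.75 -0.8 ] [ 2.8  -2.48 -0.8 ]
benchedge [0.68 0.26 0.  ] [ 0.85 -0.17  0.  ]
```

```bash
python3 -m creep '[-14,37,0,0,-28,74,0,0,-42,111,0,0,-55,148,0,0,-67,180,0,0]'; python3 -m creep '[-14,37,0,0,-28,74,0,0,-42,111,0,0,-55,148,0,0,-67,180,0,0]';  python3 -m creep '[0,40,0,0]'; python3 -c "
from h import *
s=sense();print(s['ee_pos'],rot(s).as_matrix().round(3).tolist(),s['joints'])"; python3 -m creep '[0,40,0,0]';python3 -m creep '[0,40,0,0]'; python3 -m creep '[0,40,0,0]';python3 -c "
from h import *
s=sense();print(s['ee_pos'],rot(s).as_matrix().round(3).tolist(),s['joints'])"
```

```text
t: 10.93
ee_pos: [0.671, -0.0111, 0.2517]
ee_rot: [-0.006, 0.746, 0.665, -0.015]
ft_force: [1.1, -0.3, -0.6]
gripper_width: 0.0069
grasp_force: 58.7
t: 11.35
ee_pos: [0.8292, -0.0913, 0.2482]
ee_rot: [-0.006, 0.747, 0.665, -0.016]
ft_force: [1.7, 0.0, -0.8]
gripper_width: 0.0072
grasp_force: 58.7
t: 11.43
ee_pos: [0.8471, -0.0951, 0.2492]
ee_rot: [-0.006, 0.747, 0.665, -0.016]
ft_force: [1.5, -0.2, -0.8]
gripper_width: 0.0069
grasp_force: 58.7
[ 0.84708673 -0.0950729   0.24917847] [[0.116, 0.993, -0.031], [0.993, -0.117, -0.012], [-0.016, -0.03, -0.999]] [-0.16478447  1.00426751  0.29954989 -0.01781675  1.86677574 -0.05295967]
t: 11.52
ee_pos: [0.8634, -0.0956, 0.2481]
ee_rot: [-0.002, 0.747, 0.665, -0.012]
ft_force: [1.6, 0.4, -0.9]
gripper_width: 0.007
grasp_force: 58.7
t: 11.6
ee_pos: [0.879, -0.0969, 0.24]
ee_rot: [0.006, 0.746, 0.665, -0.005]
ft_force: [64.7, -9.2, 29.2]
gripper_width: 0.0066
grasp_force: 59.2
t: 11.68
ee_pos: [0.8875, -0.0976, 0.2177]
ee_rot: [0.008, 0.746, 0.666, -0.002]
ft_force: [-0.8, -0.3, -5.8]
gripper_width: 0.0068
grasp_force: 59.1
[ 0.88745917 -0.09762052  0.21767468] [[0.114, 0.993, 0.007], [0.993, -0.114, -0.014], [-0.014, 0.009, -1.0]] [-0.16174819  1.20578867  0.03403977 -0.01378204  1.89204276 -0.05226032]
```

```bash
cat > st.py <<'E'
from h import *
s=sense();r=rot(s);z=r.apply([0,0,1]);print(round(s['t'],2),s['ee_pos'].round(3),"tiltxy deg",np.degrees(np.arcsin(z[:2])).round(1),s['joints'].round(3),s['ft_force'].round(0))
E
python3 -m creep '[0,20,-15,0]' >/dev/null; python3 st.py; python3 -m creep '[0,20,-15,0]' >/dev/null; python3 st.py;python3 -m creep '[0,20,-15,0]' >/dev/null; python3 st.py;python3 -m creep '[0,35,-20,0]' >/dev/null; python3 st.py
```

```text
11.77 [ 0.892 -0.098  0.228] tiltxy deg [ 1.6 -1. ] [-0.162  1.195  0.034 -0.013  1.883 -0.052] [ 1.  0. -4.]
11.85 [ 0.896 -0.098  0.25 ] tiltxy deg [ 3.3 -1.2] [-0.162  1.174  0.026 -0.012  1.88  -0.052] [-0.  0.  0.]
11.93 [ 0.899 -0.099  0.269] tiltxy deg [ 4.8 -1.4] [-0.162  1.156  0.022 -0.011  1.876 -0.052] [-1.  0.  1.]
12.02 [ 0.905 -0.099  0.284] tiltxy deg [ 6.5 -1.6] [-0.162  1.141  0.022 -0.009  1.862 -0.052] [ 0. -0. -0.]
```

```bash
python3 -m creep '[0,38,-8,0]' >/dev/null; python3 st.py; python3 -m creep '[0,38,-8,0]' >/dev/null; python3 st.py;python3 -m creep '[0,38,-8,0]' >/dev/null; python3 -m creep '[0,38,-8,0]' >/dev/null; python3 st.py; python3 -m creep '[0,30,-28,0]' >/dev/null;python3 -m creep '[0,30,-28,0]' >/dev/null; python3 st.py;python3 -m creep '[0,30,-28,0]' >/dev/null;python3 -m creep '[0,30,-28,0]' >/dev/null; python3 st.py
```

```text
12.1 [ 0.915 -0.1    0.289] tiltxy deg [ 8.3 -1.8] [-0.162  1.136  0.022 -0.008  1.835 -0.052] [ 1.  0. -1.]
12.18 [ 0.924 -0.102  0.291] tiltxy deg [ 9.9 -1.9] [-0.163  1.136  0.022 -0.006  1.808 -0.052] [-0.  0. -2.]
12.35 [ 0.941 -0.104  0.299] tiltxy deg [13.  -2.3] [-0.163  1.131  0.022 -0.003  1.758 -0.051] [ 0.  1. -0.]
12.52 [ 0.939 -0.103  0.344] tiltxy deg [15.4 -2.5] [-0.164  1.083  0.023  0.     1.763 -0.052] [ 1. -1. -0.]
12.68 [ 0.935 -0.102  0.396] tiltxy deg [18.4 -2.8] [-0.164  1.027  0.022  0.003  1.767 -0.052] [ 1.  0. -1.]
```

```bash
python3 -m creep '[0,40,0,0]' >/dev/null; python3 -m creep '[0,40,0,0]' >/dev/null; python3 -m creep '[0,40,0,0]' >/dev/null; python3 -m creep '[0,40,0,0]' >/dev/null; python3 st.py; python3 -m creep '[0,40,0,0]' >/dev/null;python3 -m creep '[0,40,0,0]' >/dev/null; python3 -m creep '[0,40,0,0]' >/dev/null;python3 -m creep '[0,40,0,0]' >/dev/null; python3 st.py; python3 -m creep '[0,40,0,0]' >/dev/null;python3 -m creep '[0,40,0,0]' >/dev/null; python3 -m creep '[0,40,0,0]' >/dev/null;python3 -m creep '[0,40,0,0]' >/dev/null; python3 st.py
```

```text
13.02 [ 0.978 -0.107  0.4  ] tiltxy deg [24.9 -3.5] [-0.165  1.04   0.022  0.01   1.639 -0.051] [ 0.  1. -1.]
13.35 [ 1.012 -0.111  0.422] tiltxy deg [31.5 -4. ] [-0.166  1.037  0.022  0.016  1.527 -0.052] [-0. -0. -1.]
13.68 [ 1.038 -0.114  0.457] tiltxy deg [37.8 -4.6] [-0.166  1.022  0.022  0.023  1.431 -0.053] [-1.  0. -1.]
```

```bash
python3 -m creep '[0,40,0,0]' >/dev/null; python3 -m creep '[0,40,0,0]' >/dev/null; python3 -m creep '[0,40,0,0]' >/dev/null; python3 -m creep '[0,40,0,0]' >/dev/null; python3 -m creep '[0,20,0,0]' >/dev/null; python3 st.py; python3 - <<'E'
from h import *
s=sense();M=rot(s).as_matrix();print(M.round(3).tolist(),s["gripper_width"],s["grasp_force"])
im=optics.capture("scene");spots("scene",["pad_window"])
im=optics.capture("wrist");cv2.imwrite("pics/w6.png",im[:,:,::-1]);spots("wrist",["plate_a_frost","plate_a_mid"])
# predicted frost: plate centre: gripped at tool (0,?,zc), top edge ~ 11+... 
E
```

```text
14.1 [ 1.057 -0.116  0.513] tiltxy deg [44.9 -5.1] [-0.167  0.99   0.022  0.031  1.339 -0.054] [-0.  1. -0.]
[[0.113, 0.7, 0.705], [0.994, -0.071, -0.089], [-0.012, 0.711, -0.703]] 0.006888782909318823 59.14252124726772
scene pad_window [([0.492, -0.241, 0.013], 0.91)]
wrist plate_a_frost []
wrist plate_a_mid []
```

View pics/w6.png

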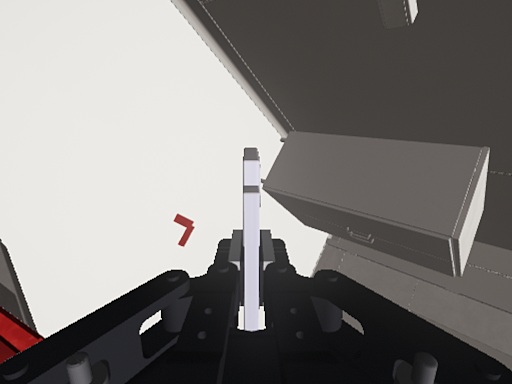

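The plate is leaned about 45°. The notch is at the tool's +x end (column 251, rows 148–187), so the frosted end is there and its label normal (tool +y) looks upward. I'll work out the frost point in the tool frame, and where the tall bottle stands near the pad.

```bash
python3 - <<'E'
from h import *
s=sense();M=rot(s);T=s["ee_pos"]
m=optics.camera_model("wrist");K=m["mtx"];E=m["extrinsics"]
o=M.inv().apply(E[:3,3]-T)
def hit(v,z,u=251.5):
    d=np.linalg.inv(K)@[u,v,1];d=M.inv().apply(E[:3,:3]@(d*[1,-1,-1]));return (o+d*(z-o[2])/d[2])*1000
for v,z in [(187,-.013),(187,-.009),(148,-.001),(330,-.013)]: print(v,z,hit(v,z).round(1))
def ray(c,u,v,z):
    m=optics.camera_model(c);K=m["mtx"];E=m["extrinsics"]
    d=np.linalg.inv(K)@[u,v,1];d=E[:3,:3]@(d*[1,-1,-1]);o=E[:3,3]
    return (o+d*(z-o[2])/d[2]).round(3)
print("bottle base",ray("scene",318/.78,278/.78,0),"top@.2",ray("scene",327/.78,222/.78,.2),ray("side",260/.78,(430-300)/.78,0),ray("side",262/.78,(385-300)/.78,.2))
for c in (36,37):
    f=M.apply(np.array([c,4,14.5])/1000); tgt=np.array([.491,-.241,.155])-f; print(tgt.round(3),tool(tgt-T))
E
```

```text
187 -0.013 [ 39.5  -0.3 -13. ]
187 -0.009 [38.4 -0.3 -9. ]
148 -0.001 [54.7 -0.3 -1. ]
330 -0.013 [-36.   -0.2 -13. ]
bottle base [ 0.344 -0.425  0.   ] top@.2 [ 0.339 -0.406  0.2  ] [ 0.348 -0.445  0.   ] [ 0.361 -0.377  0.2  ]
[ 0.474 -0.275  0.163] [-219.7 -643.8 -149.6]
[ 0.474 -0.276  0.163] [-220.7 -643.8 -149.6]
```

```bash
python3 -m creep '[-6,-18,-4,0,-19,-55,-13,0,-32,-92,-22,0,-44,-129,-30,0,-57,-166,-39,0]'>/dev/null; python3 st.py; python3 -m creep '[-12,-36,-8,0,-24,-72,-17,0,-37,-108,-25,0,-49,-144,-33,0,-61,-180,-42,0]'>/dev/null; python3 st.py;  python3 -m creep '[-12,-36,-8,0,-24,-72,-17,0,-36,-106,-25,0,-47,-136,-32,0,-54,-156,-37,0]'>/dev/null; python3 st.py; python3 - <<'E'
from h import *
s=sense();M=rot(s);T=s["ee_pos"]
tgt=np.array([.491,-.241,.155])-M.apply([.0375,.004,.0145]);print(tgt.round(3),tool(tgt-T))
E
```

```text
14.77 [ 0.971 -0.141  0.459] tiltxy deg [44.6 -5. ] [-0.221  0.497  0.844  0.08   1.018 -0.128] [1. 0. 0.]
15.18 [ 0.807 -0.186  0.361] tiltxy deg [44.5 -5.1] [-0.358  0.069  1.526  0.232  0.789 -0.349] [-1.  0. -0.]
15.6 [ 0.664 -0.225  0.276] tiltxy deg [44.4 -5. ] [-0.548 -0.216  1.952  0.453  0.722 -0.676] [-1. -0. -1.]
[ 0.474 -0.277  0.163] [ -71.6 -210.2  -48.3]
```

```bash
python3 -m creep '[-10,-30,-7,0,-20,-60,-14,0,-30,-90,-21,0,-38,-110,-25,0,-44,-130,-30,0]'>/dev/null; python3 st.py; python3 -m creep '[-8,-24,-5,0,-15,-45,-10,0,-20,-60,-13,0,-20,-60,-13,0]'>/dev/null; python3 st.py; python3 - <<'E'
from h import *
s=sense();M=rot(s);T=s["ee_pos"]
tgt=np.array([.491,-.241,.155])-M.apply([.0375,.004,.0145]);print(tgt.round(3),tool(tgt-T),M.as_matrix().round(3).tolist())
E
```

```text
16.02 [ 0.548 -0.257  0.208] tiltxy deg [44.5 -5.1] [-0.782 -0.415  2.238  0.67   0.769 -1.034] [-0. -0. -1.]
16.35 [ 0.493 -0.271  0.173] tiltxy deg [44.4 -5. ] [-0.923 -0.483  2.351  0.758  0.825 -1.214] [ 0.  0. -2.]
[ 0.474 -0.277  0.163] [ -7.8 -20.7  -5.9] [[0.114, 0.705, 0.7], [0.993, -0.074, -0.088], [-0.01, 0.705, -0.709]]
```

```bash
python3 -m creep '[-3,-8,-2,0,-6,-15,-4,0,-8,-20,-6,0,-8,-20,-6,0,-8,-20,-6,0]'>/dev/null; python3 -m creep '[0,0,0,0,0,0,0,0,0,0,0,0,0,0,0,0]'; python3 st.py; python3 - <<'E'
from h import *
s=sense();M=rot(s);T=s["ee_pos"]
print("frost pred",(T+M.apply([.0375,.004,.0145])).round(3),tool(np.array([.491,-.241,.155])-M.apply([.0375,.004,.0145])-T))
for c in ("scene","side"):
    im=optics.capture(c);spots(c,["plate_a_frost","plate_a_mid","pad_window","nut_jar","loupe","threadlock_bottle","push_post"])
    cv2.imwrite(f"pics/f_{c}.png",im[:,:,::-1])
a=cv2.imread("pics/f_scene.png")[80:360,160:440];b=cv2.imread("pics/f_side.png")[90:230,190:330]
cv2.imwrite("pics/f.png",np.hstack([cv2.resize(a,(400,400)),cv2.resize(b,(400,400),interpolation=cv2.INTER_CUBIC)]))
E
```

```text
t: 17.1
ee_pos: [0.4769, -0.2771, 0.1666]
ee_rot: [0.289, 0.687, 0.617, 0.251]
ft_force: [-0.3, -0.5, -0.8]
gripper_width: 0.007
grasp_force: 59.1
17.1 [ 0.477 -0.277  0.167] tiltxy deg [44.6 -5.1] [-0.975 -0.502  2.378  0.784  0.853 -1.276] [-0. -1. -1.]
frost pred [ 0.494 -0.241  0.159] [ 0.1 -4.9  0.4]
scene plate_a_frost [([0.559, 0.103, 0.048], 0.63)]
scene plate_a_mid [([0.548, 0.068, 0.048], 0.97)]
scene pad_window [([0.493, -0.24, 0.014], 0.9)]
scene nut_jar [([0.434, -0.122, 0.005], 0.82)]
scene loupe []
scene threadlock_bottle []
scene push_post [([0.425, 0.082, 0.075], 0.68)]
side plate_a_frost [([0.52, 0.072, 0.041], 0.54), ([0.56, 0.103, 0.047], 0.46), ([0.492, -0.244, 0.016], 0.45)]
side plate_a_mid [([0.545, 0.066, 0.044], 0.66)]
side pad_window [([0.492, -0.244, 0.015], 0.76)]
side nut_jar [([0.43, -0.118, -0.003], 0.78), ([0.427, 0.082, 0.074], 0.41)]
side loupe [([0.628, -0.108, -0.004], 0.76)]
side threadlock_bottle [([0.682, -0.021, 0.0], 0.83)]
side push_post [([0.434, 0.081, 0.076], 0.65)]
```

View pics/f.png

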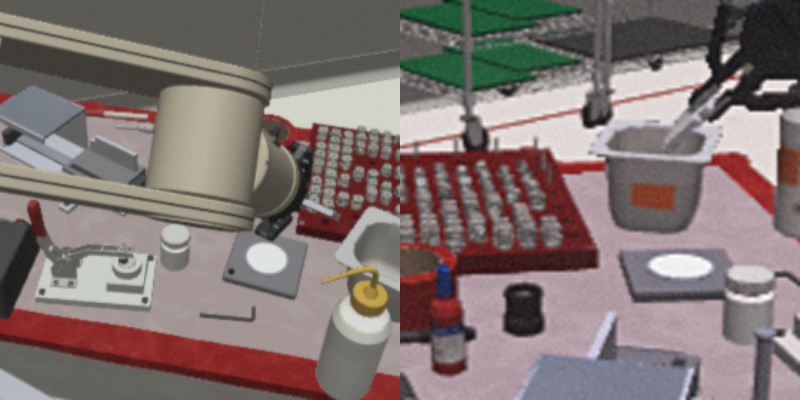

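In the side view the plate leans at about (705,120), directly over the window at (680,267), with its upper face towards +x. The bystanders and the other plate haven't moved. One small trim, then I'll hand in.

```bash
python3 -m creep '[0,-2,0,0,0,-4,0,0,0,-4,0,0,0,-4,0,0,0,-4,0,0]'>/dev/null; python3 -m creep '[0,0,0,0,0,0,0,0,0,0,0,0,0,0,0,0,0,0,0,0]'; python3 st.py; python3 - <<'E'
from h import *
s=sense();M=rot(s);print((s["ee_pos"]+M.apply([.0375,.004,.0145])).round(3),np.abs(s["dq"]).max())
print(order.hand_in())
E
```

```text
t: 18.73
ee_pos: [0.4739, -0.2769, 0.1636]
ee_rot: [0.289, 0.687, 0.617, 0.251]
ft_force: [-0.7, -0.5, -1.1]
gripper_width: 0.0072
grasp_force: 59.1
18.73 [ 0.474 -0.277  0.164] tiltxy deg [44.6 -5.1] [-0.982 -0.505  2.386  0.788  0.855 -1.286] [-1. -1. -1.]
[ 0.491 -0.241  0.156] 0.001995514195235003
the job is handed in; nothing more can be done
None
```

I handed in at 18.7 s: the carrier is home, and the front-slot plate is held steady at about 45° with its frosted end (placed by the notch; label face never seen directly) computed to be centred over the window, 15.6 cm up. One possible range fault: joint 2 read -0.892 against its -0.89 limit in a free-air test.

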